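Complete the tea display and hold the peg open on its card

ROBOT

A 6-joint arm with a two-finger parallel gripper is mounted at the origin on the work surface. World frame = base frame: x ahead of the robot, y to its left, z up, the work surface at z = 0. Lengths are in m, angles in rad, forces in N, time in s.
With the tool pointing down it reaches from about 0.25 to 0.775 m from the base axis. Payload 4 kg.
Tool frame: the origin (TCP) lies on the centre line of the jaws, within the pads' length; the fingertips stand 25 mm ahead of it and the grasp point (between the pads) lies 6 mm ahead of it; z points along the fingers, y is the line along which they close (so a half turn about z gives the same grasp; the last joint's range is limited). The gripper opens to 94 mm and grips with 3 to 60 N. Pads are 16 mm wide; open, the fingers measure 119 mm over their backs; the gripper's body (75 mm by 177 mm) begins 78 mm behind the grasp point.
Start: joints at [-1.335, 0.087, 1.371, -0, 1.684, -0.103], TCP at [0.183, -0.519, 0.231] pointing down, gripper open.
Joint ranges: [-3.1, 3.1], [-0.76, 2.03], [0.27, 2.55], [-1.08, 4.22], [0.17, 2.65], [-2.57, 2.57]. Speed limits (rad/s): [2.79, 2.79, 3.14, 3.14, 3.14, 3.14].

INTERFACE

Orientations are given as [roll, pitch, yaw] about the fixed x, y, z axes, in that order (R = Rz(yaw) Ry(pitch) Rx(roll)).
In Python, from bench import sensors, optics, ticket gives the robot as it stands.
- The arm moves only by the tool send_rows, never from a script. Its argument "rows" is a list of rows, each a list of 6 numbers: the shift along the world's x, y, z in mm, then the turn, a rotation vector about the world's x, y, z in rad. In form: [[x, y, z, wx, wy, wz], ...]. A call has 1 to 8 rows; each row shifts and turns the commanded pose from where the row before left it; what a row does not reach is not made up. A row lasts 1/12 s, in which the tool goes at most 41.7 mm and 7.16 degrees, less where a joint would pass 70% of its speed; a pose out of reach is approached as far as the arm can. A call is refused whole if a number of a shift passes 41.7 or a number of a turn 0.125, either way. A call with a gripper value outside its range is refused whole. "grip" is the finger opening in mm, from 0 to 94, set as the call begins (left out, the last holds). The fingers move at their own pace and stop on an object; the grip force is fixed at half the most. Time passes only in rows, so rows that do not move let the fingers close. It gives the time, the measured TCP pose, the force, the opening and the grip force at its end, in the units of the state.
- sensors.get_obs(): the state, without advancing time (a new reading comes with each control period).
- optics.snapshot(name): name is "scene" or "top" or "wrist"; returns the picture (480x640x3 uint8, red, green, blue); there is no depth.
- optics.camera_model(name): a dict with "vertical_fov" (degrees; the focal length in pixels is half the picture's height over the tangent of half this angle, whatever the lens; pixels are square), "cx", "cy" (the principal point, pixels), "R" (3x3) and "t" (3): a world point X has camera coordinates R X + t. Camera axes: x right, y down, z forward; pixel columns grow to the right and rows downward; lengths in m; the calibration is good to about 2 mm. A picture is of the moment at which its call begins: read the wrist's pose just before it. camera_model takes no time and is no camera call; for the wrist camera it gives the pose at the moment of the call.
- ticket.close_job(): hands the job in; it is judged then, once.
The state is a dict: "time": time; "joint_positions": joint angles; "qvel": joint speeds; "joint_torque": joint torques, N m; "tool_pos": TCP position; "ee_rot": TCP orientation; "wrist_force": force on the tool from outside, world axes, zero at the start; "wrist_torque": the same for the moment, N m; "width": finger opening in m; "finger_force": force on a finger pad.
Only numpy, scipy, OpenCV 4.12 (cv2) and the standard library are available. Lean on these libraries where they do the work, as an engineer would, in place of code of your own. Each camera call takes 0.05 s, during which the arm holds its last target. There are 200 camera calls.

TASK

Stand the round lidded tin in the empty place of the row in the open display case, upright, in line with the other pieces and midway between its neighbours, and let it go. Then take the wooden spring peg by its levers, squeeze it wide open and hold it in the air gaping around either upright side edge of the display card, with the edge well inside the jaws and neither jaw touching the card, so that I can slip a second card in; finish while still holding it open there. Do not push the card stand out of place, and leave all the other things where they are.

Things in the scene. Friction and masses are not known exactly. Their poses are not given: they have to be found in the camera images.
- tin: The round lacquered tea tin with an overlapping lid, standing upright on the table: 61 mm diameter over the lid, 79 mm tall (the lid is the part from 52 mm up; the body below is 58 mm), about 150 g. Origin at the centre of its underside, z up its axis.
- case: Clear acrylic display case, open on top, fixed: 190 mm deep (x), 460 mm wide (y), walls 4 mm thick, 110 mm tall, floor 6 mm thick. Origin under the centre of its floor; front faces -x: its right half (y < 0) a fixed pane, its left half a swing door. Four places in a row at x = 0, y = +165, +55, -55, -165 mm; teacup, whisk holder and cake box fill three in any order; y = +55 mm is empty.
- case_gap (a point): The middle of the empty place, on the top face of the case floor (6 mm above the table). Its axes are those of the case: x front to back, y along the row.
- case_door (a joint): Swing door of the case, 226 mm wide, hinged at the front left corner, standing wide open out to the left (+y) of the case: 0 shut, about 3 rad folded fully back. Nothing to do with it.
- clip: Large wooden spring peg lying on its side on the table: two arms hinged on a steel coil spring, 87 mm long, 24 mm tall as it lies, 50 g. Origin on the coil axis (the pivot), at the underside; z up along the coil axis, x along the peg. Jaw tips at x = +45 mm, lever ends at x = -42 mm. The frame belongs to the +y arm; when squeezed both arms turn equally, this one by half the joint angle.
- clip_arm (a joint): Angle between the peg's arms: 0 shut (jaws touching), 0.5 rad fully spread (levers meeting, jaw tips 22 mm apart). Jaw gap is about 45 mm times this value. Shut, the levers measure 45 mm over their outer faces at their ends (x = -42 mm), 30 mm at x = -12 mm; fully squeezed they are parallel, 24 mm over all. Squeezing takes 6 N at the lever ends to start, 11 N at full spread; a spring shuts it.
- clip_jaw_a (a point): Inner tip of the jaw of the +y arm, at half the peg's height (12 mm above its underside).
- clip_jaw_b (a point): Inner tip of the jaw of the -y arm, at half the peg's height; coincides with clip_jaw_a when the peg is shut, and their distance is the gape.
- card_stand: Display card standing upright in a weighted wooden foot, loose on the table, 0.6 kg in all. Foot 46 mm (x) by 116 mm (y), 20 mm tall. The stiff card is 3 mm thick (x from -1.5 to +1.5 mm), 100 mm wide: its upright side edges are at y = +50 mm and y = -50 mm, and it reaches from the foot up to z = 127 mm. Origin at the centre of the underside of the foot, z up.
- teacup: Porcelain teacup in the row, 78 mm wide, 62 mm tall; origin at the centre of its underside. To be left alone.
- whisk_holder: Waisted bamboo whisk holder in the row, 58 mm wide, 68 mm tall; origin at the centre of its underside. To be left alone.
- cake_box: Square aluminium cake box in the row, 87 mm wide, 60 mm tall; origin at the centre of its underside. To be left alone.
- tea_scoop: Wooden tea scoop, 170 mm long, lying flat on the table to the right of the card. To be left alone.
- paperweight: Glass dome paperweight, 62 mm wide, 34 mm tall. To be left alone.
- glasses_case: Dark hard spectacle case, 158 mm long, 62 mm wide, 36 mm tall. To be left alone.
- pencil_pot: Wooden pencil pot with pens, 76 mm wide, pens up to 170 mm tall. To be left alone.
Not all that is in view belongs to the job. What is shaped like the clip but purple is not meant. What is shaped like the tin but blue is not meant.

How it is judged:
On the way, in this order (a step that is already met when the one before it is completed fails the run):
1. the tin stands released in the empty place of the row, in line (x of tin in the frame of case_gap between -0.012 and 0.012 m and y of tin in the frame of case_gap between -0.012 and 0.012 m and z of tin in the frame of case_gap below 0.004 m and angle between tin's own z axis and vertical below 0.06 rad and linear speed of tin below 0.02 m/s and contact force between the fingers and tin below 0.1 N), for 0.3 s.
2. the peg is lifted off the table, squeezed wide open (value of joint clip_arm above 0.33 rad and height (world z) of clip above 0.025 m), for 0.2 s.
At the end, for the whole second after the job is handed in: Tin upright, released, at rest in the gap within 12 mm each way. Peg held still off the table by the fingers, spread over 0.33 rad, a jaw each side of the card, tips 5 to 40 mm in from an upright edge, at least 1.5 mm clear of the faces, pivot outside, touching nothing of the upright stand (all of step 1 and all of step 2 and ((y of clip_jaw_a in the frame of card_stand between 0.01 and 0.045 m and x of clip_jaw_a in the frame of card_stand above 0.003 m and z of clip_jaw_a in the frame of card_stand between 0.025 and 0.122 m and y of clip_jaw_b in the frame of card_stand between 0.01 and 0.045 m and x of clip_jaw_b in the frame of card_stand below -0.003 m and z of clip_jaw_b in the frame of card_stand between 0.025 and 0.122 m and y of clip in the frame of card_stand above 0.05 m) or (y of clip_jaw_a in the frame of card_stand between 0.01 and 0.045 m and x of clip_jaw_a in the frame of card_stand below -0.003 m and z of clip_jaw_a in the frame of card_stand between 0.025 and 0.122 m and y of clip_jaw_b in the frame of card_stand between 0.01 and 0.045 m and x of clip_jaw_b in the frame of card_stand above 0.003 m and z of clip_jaw_b in the frame of card_stand between 0.025 and 0.122 m and y of clip in the frame of card_stand above 0.05 m) or (y of clip_jaw_a in the frame of card_stand between -0.045 and -0.01 m and x of clip_jaw_a in the frame of card_stand above 0.003 m and z of clip_jaw_a in the frame of card_stand between 0.025 and 0.122 m and y of clip_jaw_b in the frame of card_stand between -0.045 and -0.01 m and x of clip_jaw_b in the frame of card_stand below -0.003 m and z of clip_jaw_b in the frame of card_stand between 0.025 and 0.122 m and y of clip in the frame of card_stand below -0.05 m) or (y of clip_jaw_a in the frame of card_stand between -0.045 and -0.01 m and x of clip_jaw_a in the frame of card_stand below -0.003 m and z of clip_jaw_a in the frame of card_stand between 0.025 and 0.122 m and y of clip_jaw_b in the frame of card_stand between -0.045 and -0.01 m and x of clip_jaw_b in the frame of card_stand above 0.003 m and z of clip_jaw_b in the frame of card_stand between 0.025 and 0.122 m and y of clip in the frame of card_stand below -0.05 m)) and contact force between clip and card_stand below 0.3 N and contact force between the fingers and clip above 3 N and linear speed of clip below 0.03 m/s and angle between card_stand's own z axis and vertical below 0.06 rad); the arm keeps its last pose, push and grip.
It fails at once if the card stand is shoved more than 12 mm (distance of card_stand from where it was at the start of the episode above 0.012 m).
It fails at once if a piece in the display row is shoved more than 12 mm or tipped (distance of any of teacup, whisk_holder, cake_box from where it was at the start of the episode above 0.012 m or angle between any of teacup, whisk_holder, cake_box's own z axis and vertical above 0.3 rad).
It fails at once if another thing on the table is moved more than 20 mm (distance of any of tea_scoop, paperweight, glasses_case, pencil_pot from where it was at the start of the episode above 0.02 m).
It also fails if it takes over 54 s, if anything falls off the work surface, if the arm or the gripper's body presses on something with over 40 N, if the wrist force passes 120 N, or if a joint passes its speed limit or range.

## Working session

There is one attempt and no reset: what is moved stays moved. The work goes in short steps, Python scripts to look and compute and a tool call to move; the robot and the scene stay as the last step left them, time stands still between calls to the robot, and variables do not carry over. Pictures are saved under pics/ and viewed, at most 10 in all, crops included, and the job is handed in when it is done.

Besides the shell and the picture viewer there is one more tool, called after "Request:" in YAML: its name, and indented under it one key for each argument. send_rows: Moves the arm, as the interface text tells. Its arguments: {"type":"object","properties":{"rows":{"type":"array"},"grip":{"type":"number"}},"required":["rows"]}

```bash
mkdir -p pics; cat > h.py <<'E'
import numpy as np, cv2
from bench import sensors, optics, ticket
def cam(n):
    m=optics.camera_model(n); f=240/np.tan(np.radians(m["vertical_fov"])/2)
    return f,m["cx"],m["cy"],np.array(m["R"]),np.array(m["t"])
def ray(c,u,v):
    f,cx,cy,R,t=c; d=R.T@np.array([(u-cx)/f,(v-cy)/f,1]); return -R.T@t,d
def onz(c,u,v,z):
    o,d=ray(c,u,v); return o+d*(z-o[2])/d[2]
def proj(c,X):
    f,cx,cy,R,t=c; p=R@np.array(X)+t; return f*p[0]/p[2]+cx,f*p[1]/p[2]+cy
def save(n,fn):
    im=optics.snapshot(n); cv2.imwrite("pics/"+fn,im[:,:,::-1]); np.save("pics/"+fn[:-4]+".npy",im); return im
E
python3 - <<'E'
from h import *
for n in("scene","top"):
    save(n,n+"1.png"); c=cam(n); print(n,c[0],c[1:3],-c[3].T@c[4],c[3][2], optics.camera_model(n).keys())
print(sensors.get_obs())
E
```

```text
scene 516.6679030400168 (321.654832685725, 239.85452521237778) [1.32805888 0.09350442 0.85320179] [-0.72856715 -0.14424445 -0.66961441] dict_keys(['vertical_fov', 'cx', 'cy', 'R', 't'])
top 470.2056157469887 (317.6733671908711, 239.58258981963874) [ 0.3225618  -0.09094051  0.95704565] [ 0.17909948  0.01132034 -0.98376584] dict_keys(['vertical_fov', 'cx', 'cy', 'R', 't'])
{'time': 0.1, 'joint_positions': array([-1.33508866e+00,  8.78674284e-02,  1.37211230e+00, -8.48089196e-06,
        1.68359531e+00, -1.03173683e-01]), 'qvel': array([ 3.90504627e-05, -1.49388105e-03, -4.24467957e-03,  1.56877431e-03,
        2.24037661e-03, -4.26571630e-04]), 'joint_torque': array([ 9.80891127e-04, -3.41253841e+01, -3.03300583e+01,  7.20105437e-02,
        3.04255367e-02, -9.60844545e-05]), 'tool_pos': array([ 0.1826867 , -0.51829506,  0.22942399]), 'ee_rot': array([-3.13961994e+00, -1.95783631e-04,  3.38880209e-01]), 'wrist_force': array([-0.19646074,  0.47357692,  0.62173102]), 'wrist_torque': array([0.03029465, 0.01504955, 0.02266686]), 'finger_force': 0.0, 'width': 0.09404854921892011}
```

View pics/top1.png

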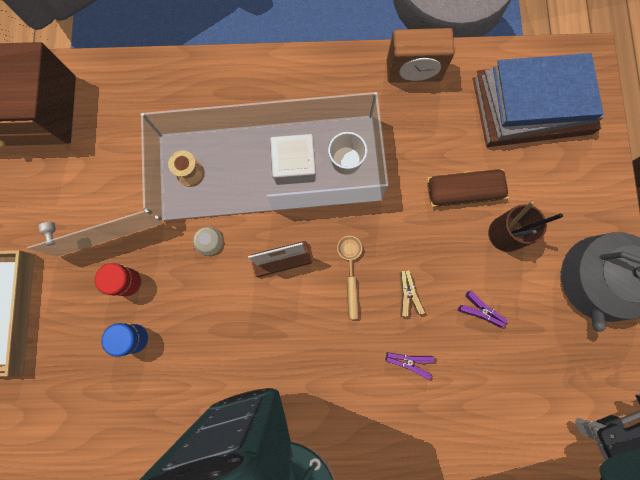

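View pics/scene1.png

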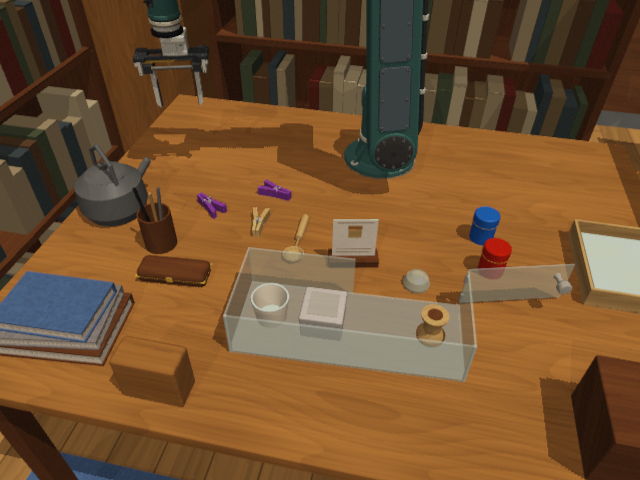

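The top view shows the red tin at (117,280) and a blue look-alike at (124,340). The wooden peg is at (411,293), with purple look-alikes at (411,365) and (484,310). The gap is between the whisk holder (184,165) and the cake box (292,157). By colour, the red tin and the wooden peg are the ones meant. I'll confirm that with an enlarged crop.

```bash
python3 - <<'E'
from h import *
im=np.load("pics/top1.npy"); c=cam("top")
cv2.imwrite("pics/crop1.png",cv2.resize(im[90:390,90:490,::-1],(800,600),interpolation=cv2.INTER_CUBIC))
hsv=cv2.cvtColor(im,cv2.COLOR_RGB2HSV)
m=((hsv[...,0]<6)|(hsv[...,0]>174))&(hsv[...,1]>180)&(hsv[...,2]>60); m=m.astype(np.uint8)
n,l,s,ce=cv2.connectedComponentsWithStats(m)
for i in range(1,n):
    if s[i,4]>60: print(s[i],ce[i])
print("corners")
for u,v in[(143,113),(376,93),(385,187)]: print(onz(c,u,v,.11))
E
```

```text
[ 95 263  35  32 811] [110.90382244 278.60912454]
corners
[0.7344679  0.25157958 0.11      ]
[ 0.76245403 -0.20059735  0.11      ]
[ 0.5732525  -0.20894693  0.11      ]
```

View pics/crop1.png

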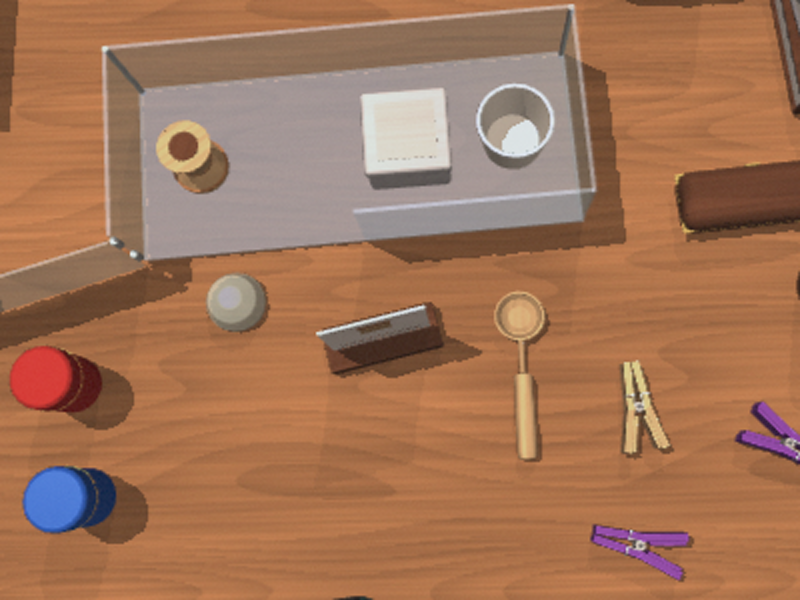

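The crop confirms the red tin, with its lid centred at crop (43,378). The wooden peg's pivot is at (640,405), its jaws are up at about (632,363), and its levers are down at (631,450) and (662,447). The card top runs from (318,334) to (430,306).

```bash
python3 - <<'E'
from h import *
im=np.load("pics/top1.npy"); c=cam("top")
P=lambda X,Y,z:onz(c,90+X/2,90+Y/2,z)
for n,X,Y,z in[("BL",105,47,.11),("BR",573,7,.11),("FR",594,190,.11),("FL",112,241,.11),("fBLin",143,90,.006),("fFLbase",148,260,.0),("fBR",563,55,.006),
 ("whisk",184,147,.068),("cake",404,130,.06),("cup",515,121,.062),("tin",42.5,378.5,.079),
 ("cardL",318,334,.127),("cardR",431,306,.127),("pivot",640,405,.024),("lev1",631,452,.024),("lev2",664,447,.024),("jaw",632,363,.024),("knob",-88,265,.1)]: print(n,P(X,Y,z).round(4))
# peg mask
hsv=cv2.cvtColor(im,cv2.COLOR_RGB2HSV)
print(hsv[90+225,90+315],hsv[90+190,90+314],hsv[280,380])
s=im[265:325,395:430].astype(int); m=((s[...,1]>150)).astype(np.uint8)
for r in m[::2]: print(''.join('#' if x else '.' for x in r))
E
```

```text
BL [0.7335 0.2525 0.11  ]
BR [ 0.7614 -0.2015  0.11  ]
FR [ 0.577  -0.2129  0.11  ]
FL [0.5399 0.2373 0.11  ]
fBLin [0.7331 0.2513 0.006 ]
fFLbase [0.5466 0.2411 0.    ]
fBR [ 0.76   -0.2019  0.006 ]
whisk [0.645  0.1857 0.068 ]
cake [ 0.6596 -0.033   0.06  ]
cup [ 0.6652 -0.1444  0.062 ]
tin [0.4163 0.3094 0.079 ]
cardL [0.4451 0.042  0.127 ]
cardR [ 0.468  -0.0594  0.127 ]
pivot [ 0.3819 -0.2597  0.024 ]
lev1 [ 0.3364 -0.2484  0.024 ]
lev2 [ 0.3405 -0.2808  0.024 ]
jaw [ 0.4236 -0.2542  0.024 ]
knob [0.5241 0.4295 0.1   ]
[ 20 104 218] [ 23  94 218] [ 12 145 155]
...................................
...................................
...................................
.......###.####....................
.......###.####....................
.......####.####...................
.......####.####...................
.......####..####..................
........###...###..................
........###...####.................
........####...###.................
........####...####................
........####....####...............
.........###########...............
.........#####...####..............
.........###..#...####.............
.........###......#####............
.........#####....######...........
........######.....#####...........
........######......#####..........
........#####........#####.........
........#####........######........
........#####.........######.......
........#####..........######......
........#####...........#.##.......
........#####......................
...................................
...................................
...................................
...................................
```

Request:
send_rows:
  rows:
    - [11.1,39.4,0,0,0,0.0615]
    - [11.1,39.4,0,0,0,0.0615]
    - [11.1,39.4,0,0,0,0.0615]
    - [11.1,39.4,0,0,0,0.0615]
    - [11.1,39.4,0,0,0,0.0615]
    - [11.1,39.4,0,0,0,0.0615]
    - [11.1,39.4,0,0,0,0.0615]
  grip: 94

```text
time: 0.68
tool_pos: [0.2603, -0.2409, 0.2299]
ee_rot: [-3.141, -0.0, 0.771]
wrist_force: [0.4, 0.6, -0.1]
width: 0.0942
finger_force: 0.0
```

Request:
send_rows:
  rows:
    - [11.1,39.4,0,0,0,0.0615]
    - [11.1,39.4,0,0,0,0.0615]
    - [11.1,39.4,0,0,0,0.0615]
    - [11.1,39.4,0,0,0,0.0615]
    - [11.1,39.4,0,0,0,0.0615]
    - [11.1,39.4,0,0,0,0.0615]
    - [11.1,39.4,0,0,0,0.0615]

```text
time: 1.27
tool_pos: [0.3379, 0.035, 0.2304]
ee_rot: [3.141, -0.0, 1.203]
wrist_force: [0.2, -0.7, -0.1]
width: 0.0939
finger_force: 0.0
```

Request:
send_rows:
  rows:
    - [11.1,39.4,0,0,0,0.0615]
    - [11.1,39.4,0,0,0,0.0615]
    - [11.1,39.4,0,0,0,0.0615]
    - [11.1,39.4,0,0,0,0.0615]
    - [11.1,39.4,0,0,0,0.0615]
    - [11.1,39.4,0,0,0,0.0615]
    - [11.1,39.4,0,0,0,0.0615]
    - [0,0,0,0,0,0]

```text
time: 1.93
tool_pos: [0.4161, 0.3141, 0.2275]
ee_rot: [-3.138, -0.001, 1.638]
wrist_force: [-0.2, -0.9, -1.0]
width: 0.0939
finger_force: 0.0
```

```bash
python3 - <<'E'
from h import *
o=sensors.get_obs(); print(o["tool_pos"],o["ee_rot"],o["qvel"].round(3))
c=cam("wrist"); im=save("wrist","w1.png"); print(c[0],-c[3].T@c[4],c[3][2])
o=sensors.get_obs(); print(o["tool_pos"],o["ee_rot"])
hsv=cv2.cvtColor(im,cv2.COLOR_RGB2HSV)
m=(((hsv[...,0]<6)|(hsv[...,0]>174))&(hsv[...,1]>180)&(hsv[...,2]>60)).astype(np.uint8)
n,l,s,ce=cv2.connectedComponentsWithStats(m)
for i in range(1,n):
    if s[i,4]>60: print(s[i],ce[i],onz(c,*ce[i],.079))
print(proj(c,(.4163,.3094,.079)))
E
```

```text
[0.41606911 0.31406232 0.2275145 ] [-3.13788746e+00 -9.96298472e-04  1.63781597e+00] [-0.067 -0.084  0.078 -0.066  0.074  0.003]
345.37071398857915 [0.41205096 0.38602294 0.38122806] [ 0.01263309 -0.24976069 -0.96822518]
[0.41554295 0.31108613 0.2280601 ] [-3.13761943e+00  1.72901339e-03  1.63454691e+00]
[ 286  199   65   67 3287] [318.19044722 232.56616976] [0.41654591 0.3154012  0.079     ]
(np.float64(317.46575491234626), np.float64(239.0065503804651))
```

View pics/w1.png

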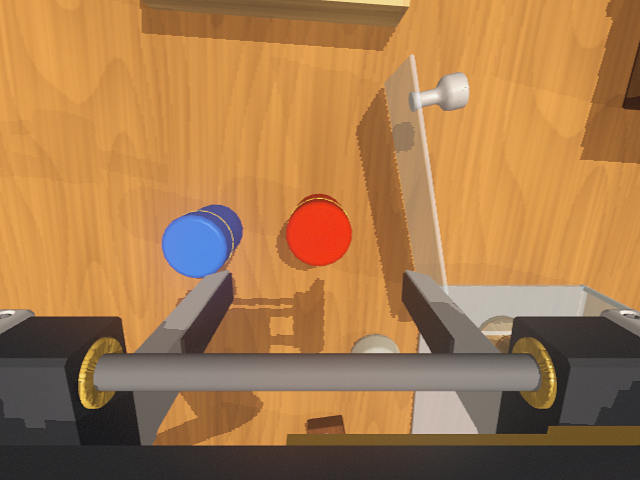

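The wrist view shows the red tin with its lid centred near (319,235), between the fingers, and the blue tin off to the left at (197,244). I'll re-measure now that the arm has settled.

```bash
python3 - <<'E'
from h import *
for k in range(2):
    o=sensors.get_obs(); c=cam("wrist"); im=optics.snapshot("wrist"); print(o["tool_pos"],o["ee_rot"],o["qvel"].round(3)[:2])
    hsv=cv2.cvtColor(im,cv2.COLOR_RGB2HSV)
    m=(((hsv[...,0]<6)|(hsv[...,0]>174))&(hsv[...,1]>180)&(hsv[...,2]>150)).astype(np.uint8)
    n,l,s,ce=cv2.connectedComponentsWithStats(m); i=1+np.argmax(s[1:,4])
    x,y,w,h,_=s[i]; u=x+w/2; v=y+h-w/2; print(s[i],u,v,onz(c,u,v,.079),w*0.302/345)
E
```

```text
[0.41554295 0.31108613 0.2280601 ] [-3.13761943e+00  1.72901339e-03  1.63454691e+00] [-0.052 -0.07 ]
[ 287  196   65   66 3291] 319.5 229.5 [0.41699616 0.31478635 0.079     ] 0.056898550724637675
[0.41542431 0.30934741 0.22885555] [-3.13856404e+00  2.12409475e-03  1.63217150e+00] [-0.038 -0.056]
[ 287  194   65   66 3258] 319.5 227.5 [0.41692637 0.31466596 0.079     ] 0.056898550724637675
```

Request:
send_rows:
  rows:
    - [1,3,-30,0,0,0]
    - [0,0,-35,0,0,0]
    - [0,0,-35,0,0,0]
    - [0,0,-30,0,0,0]
    - [0,0,-20,0,0,0]
    - [0,0,-9,0,0,0]
    - [0,0,0,0,0,0]
    - [0,0,0,0,0,0]

```text
time: 2.75
tool_pos: [0.4174, 0.3109, 0.0727]
ee_rot: [3.14, -0.001, 1.629]
wrist_force: [0.5, -0.2, 0.6]
width: 0.0938
finger_force: 0.0
```

Request:
send_rows:
  rows:
    - [0,0,0,0,0,0]
    - [0,0,0,0,0,0]
    - [0,0,0,0,0,0]
    - [0,0,0,0,0,0]
    - [0,0,0,0,0,0]
    - [0,0,0,0,0,0]
  grip: 50

```text
time: 3.25
tool_pos: [0.417, 0.3119, 0.072]
ee_rot: [3.141, -0.0, 1.63]
wrist_force: [-0.1, -0.7, 2.2]
width: 0.0607
finger_force: 30.0
```

Request:
send_rows:
  rows:
    - [0,0,20,0,0,0]
    - [0,0,35,0,0,0]
    - [0,0,40,0,0,0]
    - [0,0,35,0,0,0]
    - [0,0,15,0,0,0]

```text
time: 3.67
tool_pos: [0.4184, 0.3127, 0.222]
ee_rot: [3.134, -0.004, 1.631]
wrist_force: [0.8, 0.5, -1.3]
width: 0.0604
finger_force: 30.0
```

Request:
send_rows:
  rows:
    - [14,-14,0,0,0,0]
    - [26,-26,0,0,0,0]
    - [28,-28,0,0,0,0]
    - [28,-28,0,0,0,0]
    - [28,-28,0,0,0,0]
    - [28,-28,0,0,0,0]
    - [28,-28,0,0,0,0]
    - [22,-23,0,0,0,0]

```text
time: 4.33
tool_pos: [0.6203, 0.1062, 0.2152]
ee_rot: [-3.14, 0.001, 1.629]
wrist_force: [-0.2, 0.7, -3.0]
width: 0.0604
finger_force: 30.0
```

Request:
send_rows:
  rows:
    - [18,-18,0,0,0,0]
    - [10,-11,0,0,0,0]
    - [4,-5,0,0,0,0]
    - [0,0,0,0,0,0]
    - [0,0,0,0,0,0]
    - [0,0,0,0,0,0]

```text
time: 4.83
tool_pos: [0.65, 0.0762, 0.2167]
ee_rot: [-3.141, -0.001, 1.632]
wrist_force: [0.3, 0.1, -1.4]
width: 0.0604
finger_force: 30.0
```

```bash
python3 - <<'E'
from h import *
o=sensors.get_obs(); print(o["tool_pos"],o["ee_rot"])
im=save("top","top2.png"); c=cam("top")
z=o["tool_pos"][2]-.0720+.079
print([proj(c,(.651+a,.075+b,z)) for a,b in((0,0),(.03,0),(-.03,0),(0,.03),(0,-.03))])
w=save("wrist","w2.png")
u,v=map(int,proj(c,(.651,.075,z)))
a=cv2.resize(im[v-75:v+75,u-100:u+100],(800,600),interpolation=cv2.INTER_CUBIC); print(u,v)
cv2.imwrite("pics/crop2.png",a[:,:,::-1])
E
```

```text
[0.65001908 0.07617595 0.21674297] [-3.14130990e+00 -6.84090111e-04  1.63213080e+00]
[(np.float64(220.40136419819106), np.float64(126.65210428878046)), (np.float64(220.6653324252946), np.float64(109.80359513538835)), (np.float64(220.13374398630214), np.float64(143.73371156825755)), (np.float64(202.42180832845176), np.float64(127.1471457399463)), (np.float64(238.39654133447465), np.float64(126.15663272829961))]
220 126
```

View pics/crop2.png

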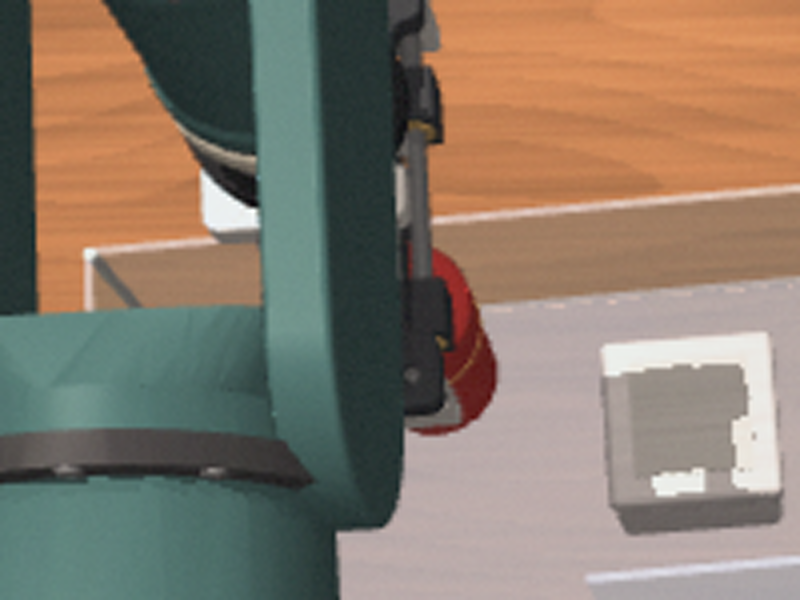

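The top view shows the held red tin beside the arm, around crop (450,340), with the cake box clear at (695,430). Its position agrees with the plan, so I'll lower it.

Request:
send_rows:
  rows:
    - [1,0,-25,0,0,0]
    - [0,0,-35,0,0,0]
    - [0,0,-35,0,0,0]
    - [0,0,-25,0,0,0]
    - [0,0,-12,0,0,0]
    - [0,0,-4,0,0,0]
    - [0,0,0,0,0,0]
    - [0,0,0,0,0,0]

```text
time: 5.6
tool_pos: [0.6532, 0.075, 0.0828]
ee_rot: [3.138, 0.0, 1.631]
wrist_force: [0.6, 0.6, -1.1]
width: 0.0606
finger_force: 30.0
```

Request:
send_rows:
  rows:
    - [0,0,0,0,0,0]
    - [0,0,0,0,0,0]

```text
time: 5.77
tool_pos: [0.6533, 0.0748, 0.083]
ee_rot: [3.137, 0.0, 1.63]
wrist_force: [-0.4, -0.4, -1.5]
width: 0.0605
finger_force: 30.0
```

Request:
send_rows:
  rows:
    - [-1,0,-2,0,0,0]
    - [0,0,-1,0,0,0]
    - [0,0,0,0,0,0]
    - [0,0,0,0,0,0]
    - [0,0,0,0,0,0]

```text
time: 6.18
tool_pos: [0.6511, 0.0746, 0.078]
ee_rot: [3.141, 0.0, 1.63]
wrist_force: [-0.1, -0.6, 0.6]
width: 0.0604
finger_force: 30.0
```

Request:
send_rows:
  rows:
    - [0,0,0,0,0,0]
    - [0,0,0,0,0,0]
    - [0,0,0,0,0,0]
    - [0,0,0,0,0,0]
    - [0,0,0,0,0,0]
  grip: 86

```text
time: 6.6
tool_pos: [0.6509, 0.0747, 0.0775]
ee_rot: [3.141, 0.0, 1.63]
wrist_force: [-1.2, 0.6, -0.4]
width: 0.0856
finger_force: 0.0
```

Request:
send_rows:
  rows:
    - [0,0,20,0,0,0]
    - [0,0,35,0,0,0]
    - [0,0,35,0,0,0]
    - [0,0,35,0,0,0]
    - [0,0,25,0,0,0]
    - [-20,-20,0,0,0,0]
    - [-28,-28,0,0,0,0]
    - [-28,-28,0,0,0,0]

```text
time: 7.27
tool_pos: [0.5745, -0.0016, 0.228]
ee_rot: [3.14, 0.0, 1.632]
wrist_force: [0.4, -1.5, -0.3]
width: 0.086
finger_force: 0.0
```

Request:
send_rows:
  rows:
    - [-27,-31,0,0,0,-0.12]
    - [-27,-31,0,0,0,-0.12]
    - [-27,-31,0,0,0,-0.12]
    - [-27,-31,0,0,0,-0.12]
    - [-27,-31,0,0,0,-0.12]
    - [-27,-31,0,0,0,-0.12]
    - [-27,-31,0,0,0,-0.12]
    - [0,0,0,0,0,-0.12]

```text
time: 7.93
tool_pos: [0.3817, -0.2232, 0.2279]
ee_rot: [3.14, 0.004, 0.655]
wrist_force: [1.1, -0.0, -0.9]
width: 0.0859
finger_force: 0.0
```

```bash
python3 - <<'E'
from h import *
o=sensors.get_obs(); print(o["tool_pos"],o["ee_rot"])
im=save("top","top3.png"); c=cam("top")
a=cv2.resize(im[90:240,140:340],(800,600),interpolation=cv2.INTER_CUBIC)
b=cv2.resize(im[250:350,360:460],(400,400),interpolation=cv2.INTER_CUBIC)
cv2.imwrite("pics/crop3.png",a[:,:,::-1])
for z in(.085,): print([proj(c,(.651+p,.075+q,z)) for p,q in((0,0),(.03,0),(-.03,0),(0,.03),(0,-.03))])
E
```

```text
[ 0.38168733 -0.22315453  0.22787506] [3.13966115 0.0035266  0.65533589]
[(np.float64(235.9601634308794), np.float64(156.12899403510647)), (np.float64(236.0946607561015), np.float64(141.59798393076727)), (np.float64(235.82408345499238), np.float64(170.8309927651726)), (np.float64(220.64539860574246), np.float64(156.5396121249363)), (np.float64(251.286256428547), np.float64(155.71807221533902))]
```

View pics/crop3.png

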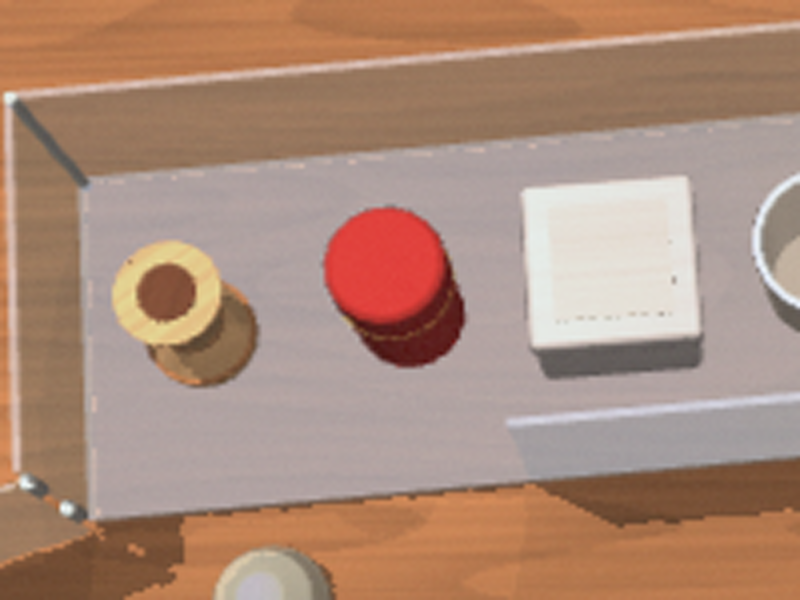

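The red lid is at crop (387,267), within 2 mm of the planned place, upright, with its neighbours untouched. Next is the peg.

Request:
send_rows:
  rows:
    - [-7,-9,-10,0,0,-0.11]
    - [-7,-9,-10,0,0,-0.11]
    - [-7,-9,-10,0,0,-0.11]
    - [-7,-9,-10,0,0,-0.11]
    - [-7,-7,-10,0,0,-0.11]
    - [0,0,0,0,0,0]
    - [0,0,0,0,0,0]
    - [0,0,0,0,0,0]

```text
time: 8.65
tool_pos: [0.3517, -0.2609, 0.1782]
ee_rot: [3.141, -0.001, 0.125]
wrist_force: [-0.1, -0.7, 0.1]
width: 0.086
finger_force: 0.0
```

```bash
python3 - <<'E'
from h import *
o=sensors.get_obs(); c=cam("wrist"); im=save("wrist","w3.png"); print(o["tool_pos"],o["ee_rot"],o["qvel"].round(3))
for d in(-.042,-.033,0,.045): print(d,proj(c,(.380+d*.9926,-.2596+d*.1213,.024)))
E
```

```text
[ 0.3517097  -0.26093174  0.17818361] [ 3.14111383e+00 -1.07270079e-03  1.24597024e-01] [ 0.004 -0.004 -0.011 -0.002 -0.001  0.014]
-0.042 (np.float64(318.62119300455026), np.float64(247.6118677914655))
-0.033 (np.float64(318.6641372327658), np.float64(238.17756803017582))
0 (np.float64(318.82692491783206), np.float64(202.41518779485168))
0.045 (np.float64(319.06337518940006), np.float64(150.4700758834503))
```

View pics/w3.png

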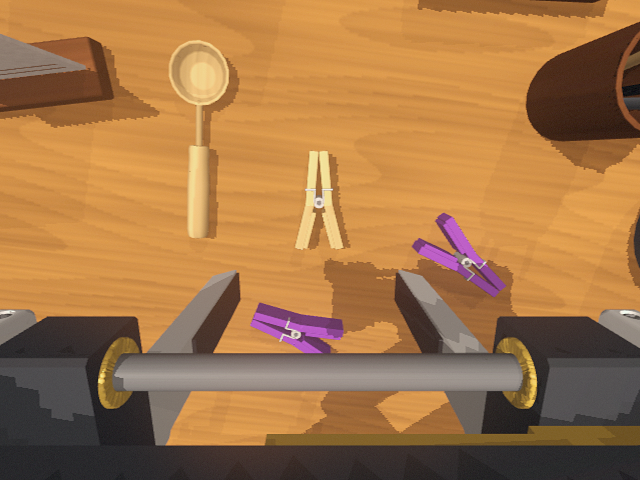

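The wrist view shows the wooden peg with jaws at (319,152), pivot at (319,203) and lever ends at (319,248), all within 1 px of prediction. The purple pegs at (297,327) and (463,260) are clear of the fingers. I'll descend now.

Request:
send_rows:
  rows:
    - [-4.5,-2.5,-20,0,0,0]
    - [0,0,-30,0,0,0]
    - [0,0,-35,0,0,0]
    - [0,0,-30,0,0,0]
    - [0,0,-20,0,0,0]
    - [0,0,-10,0,0,0]
    - [0,0,-3,0,0,0]
    - [0,0,0,0,0,0]
  grip: 70

```text
time: 9.37
tool_pos: [0.347, -0.2638, 0.0299]
ee_rot: [3.141, -0.0, 0.122]
wrist_force: [1.1, -0.5, 0.3]
width: 0.0704
finger_force: 0.0
```

Request:
send_rows:
  rows:
    - [0,0,-1,0,0,0]
    - [0,0,0,0,0,0]
    - [0,0,0,0,0,0]

```text
time: 9.62
tool_pos: [0.3473, -0.2647, 0.0301]
ee_rot: [3.139, -0.002, 0.121]
wrist_force: [0.4, 0.7, 0.9]
width: 0.0701
finger_force: 0.0
```

Request:
send_rows:
  rows:
    - [0,0,-2,0,0,0]
    - [0,0,0,0,0,0]
    - [0,0,0,0,0,0]
    - [0,0,0,0,0,0]
    - [0,0,0,0,0,0]
    - [0,0,0,0,0,0]
    - [0,0,0,0,0,0]
    - [0,0,0,0,0,0]
  grip: 0

```text
time: 10.28
tool_pos: [0.3464, -0.2638, 0.0266]
ee_rot: [-3.142, -0.0, 0.12]
wrist_force: [-1.4, -0.1, -0.3]
width: 0.0226
finger_force: 29.9
```

Request:
send_rows:
  rows:
    - [0,0,0,0,0,0]
    - [0,0,0,0,0,0]
    - [0,0,0,0,0,0]

```text
time: 10.53
tool_pos: [0.3464, -0.2638, 0.0266]
ee_rot: [-3.142, 0.0, 0.12]
wrist_force: [-1.0, 0.4, 3.1]
width: 0.0225
finger_force: 29.9
```

Request:
send_rows:
  rows:
    - [0,0,10,0,0,0]
    - [0,0,20,0,0,0]
    - [0,0,25,0,0,0]
    - [0,0,15,0,0,0]
    - [0,0,5,0,0,0]
    - [0,0,0,0,0,0]
    - [0,0,0,0,0,0]

```text
time: 11.12
tool_pos: [0.3462, -0.2637, 0.1011]
ee_rot: [-3.141, 0.0, 0.12]
wrist_force: [-0.2, 0.6, -0.8]
width: 0.0226
finger_force: 29.9
```

```bash
python3 - <<'E'
from h import *
o=sensors.get_obs(); print(o["tool_pos"],o["ee_rot"],o["width"])
c=cam("wrist"); im=save("wrist","w4.png")
p=o["tool_pos"]; y=o["ee_rot"][2]; d=np.array([np.cos(y),np.sin(y),0])
for s in(.0,.033,.078): print(s,proj(c,p+d*s-[0,0,.003]))
cv2.imwrite("pics/crop4.png",cv2.resize(im[100:400,120:520,::-1],(800,600)))
E
```

```text
[ 0.34618266 -0.26366482  0.10111151] [-3.14138282e+00  2.89778781e-04  1.20307888e-01] 0.022618046985441544
0.0 (np.float64(316.4919797008338), np.float64(303.4191893601948))
0.033 (np.float64(316.484796965254), np.float64(238.32712951632342))
0.078 (np.float64(316.4737299521296), np.float64(138.03460550789265))
```

View pics/crop4.png

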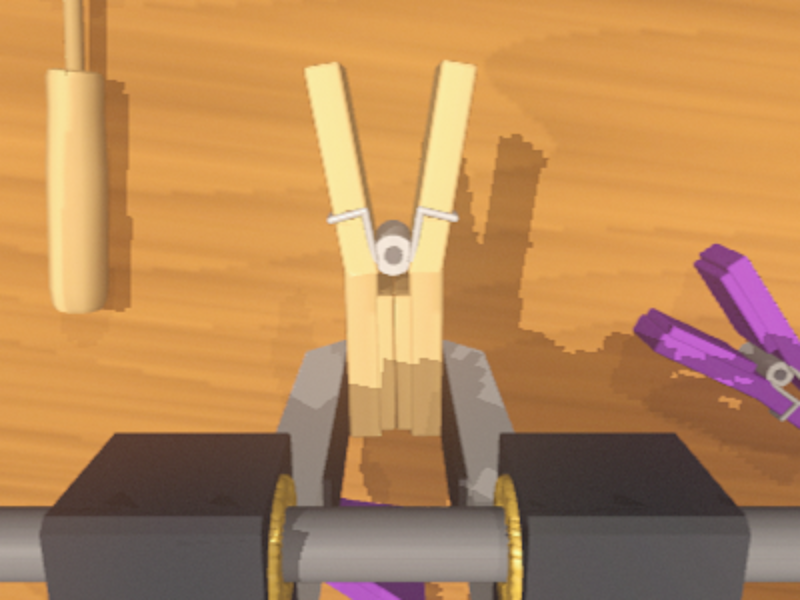

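The peg is fully gaping, with tips at crop (340,65) and (442,65) and pivot at (394,255). So the tips are about 80 mm ahead of the TCP. I'll turn it and bring it to a stand-off from the card's right edge.

Request:
send_rows:
  rows:
    - [10.5,6.5,0,0,0,0.1195]
    - [10.5,6.5,0,0,0,0.1195]
    - [10.5,6.5,0,0,0,0.1195]
    - [10.5,6.5,0,0,0,0.1195]
    - [10.5,6.5,0,0,0,0.1195]
    - [10.5,6.5,0,0,0,0.1195]
    - [10.5,6.5,0,0,0,0.1195]

```text
time: 11.75
tool_pos: [0.4194, -0.2173, 0.0996]
ee_rot: [-3.138, 0.0, 0.963]
wrist_force: [0.6, -0.8, -0.8]
width: 0.0229
finger_force: 29.9
```

Request:
send_rows:
  rows:
    - [10.5,6.5,0,0,0,0.1195]
    - [10.5,6.5,0,0,0,0.1195]
    - [10.5,6.5,0,0,0,0.1195]
    - [10.5,6.5,0,0,0,0.1195]
    - [10.5,6.5,0,0,0,0.1195]
    - [10.5,6.5,0,0,0,0.1195]
    - [10.5,6.5,0,0,0,0.1195]

```text
time: 12.33
tool_pos: [0.4928, -0.172, 0.0994]
ee_rot: [-3.139, -0.002, 1.799]
wrist_force: [-1.6, -0.0, -0.5]
width: 0.0224
finger_force: 29.9
```

Request:
send_rows:
  rows:
    - [0,0,0,0,0,0]
    - [0,0,0,0,0,0]
    - [0,0,0,0,0,0]

```text
time: 12.58
tool_pos: [0.4924, -0.1728, 0.1004]
ee_rot: [-3.139, -0.001, 1.791]
wrist_force: [-0.5, -0.5, -0.7]
width: 0.0227
finger_force: 29.9
```

```bash
python3 - <<'E'
from h import *
o=sensors.get_obs(); print(o["tool_pos"],o["ee_rot"],o["width"])
c=cam("wrist"); im=save("wrist","w5.png")
for X in[(.4451,.042,.127),(.468,-.0594,.127)]: print(proj(c,X))
E
```

```text
[ 0.49239104 -0.17279037  0.10035001] [-3.13949055e+00 -1.20742860e-03  1.79080969e+00] 0.022714795728694927
(np.float64(319.3296677410455), np.float64(-461.63212255378346))
(np.float64(319.38237526196247), np.float64(11.247567428912419))
```

View pics/w5.png

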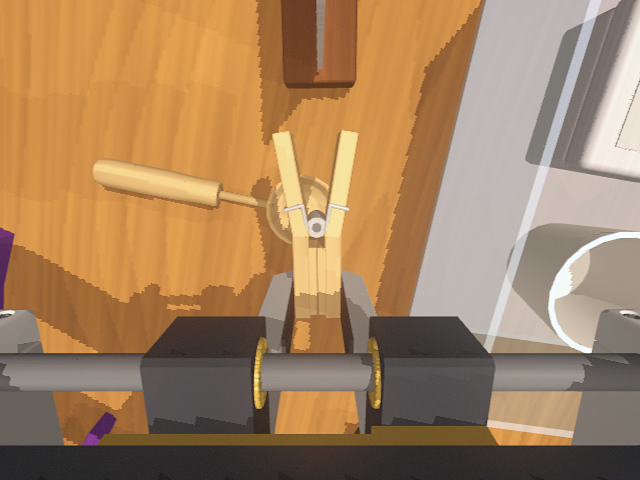

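The wrist view shows the card's end on column 320, rows 0–68, parallel to the peg. The jaws' mid-line is at about column 317, so I'll shift +1.2 mm in x and advance.

Request:
send_rows:
  rows:
    - [0,3.5,0,0,0,0]
    - [-1.5,8,0,0,0,0]
    - [-2,8,0,0,0,0]
    - [-1.5,8,0,0,0,0]
    - [-2,8,0,0,0,0]
    - [0,0,0,0,0,0]
    - [0,0,0,0,0,0]

```text
time: 13.22
tool_pos: [0.4863, -0.1367, 0.1017]
ee_rot: [3.141, 0.0, 1.794]
wrist_force: [0.7, -0.5, -1.0]
width: 0.0227
finger_force: 29.9
```

Request:
send_rows:
  rows:
    - [-1.5,7,0,0,0,0]
    - [-1.5,7,0,0,0,0]
    - [-1.5,6,0,0,0,0]
    - [-0.5,3,0,0,0,0]
    - [0,0,0,0,0,0]
    - [0,0,0,0,0,0]
    - [0,0,0,0,0,0]
    - [0,0,0,0,0,0]

```text
time: 13.88
tool_pos: [0.4815, -0.1146, 0.1015]
ee_rot: [3.142, 0.0, 1.793]
wrist_force: [0.3, 0.1, -1.1]
width: 0.0229
finger_force: 29.9
```

```bash
python3 - <<'E'
from h import *
o=sensors.get_obs(); print(o["tool_pos"],o["ee_rot"],o["width"],o["wrist_force"])
w=save("wrist","w6.png"); s=save("scene","scene6.png"); t=save("top","top6.png"); 
c=cam("scene"); u,v=map(int,proj(c,(.46,-.05,.08))); print(u,v)
a=cv2.resize(w[40:340,200:440],(480,600)); b=cv2.resize(s[v-60:v+60,u-32:u+32],(320,600),interpolation=cv2.INTER_CUBIC)
cv2.imwrite("pics/crop6.png",np.hstack([a,b])[:,:,::-1])
E
```

```text
[ 0.48146118 -0.11458187  0.10151894] [3.14151708e+00 1.67012728e-04 1.79305564e+00] 0.022908164709786037 [ 0.32989899  0.11066903 -1.08220409]
334 233
```

View pics/crop6.png

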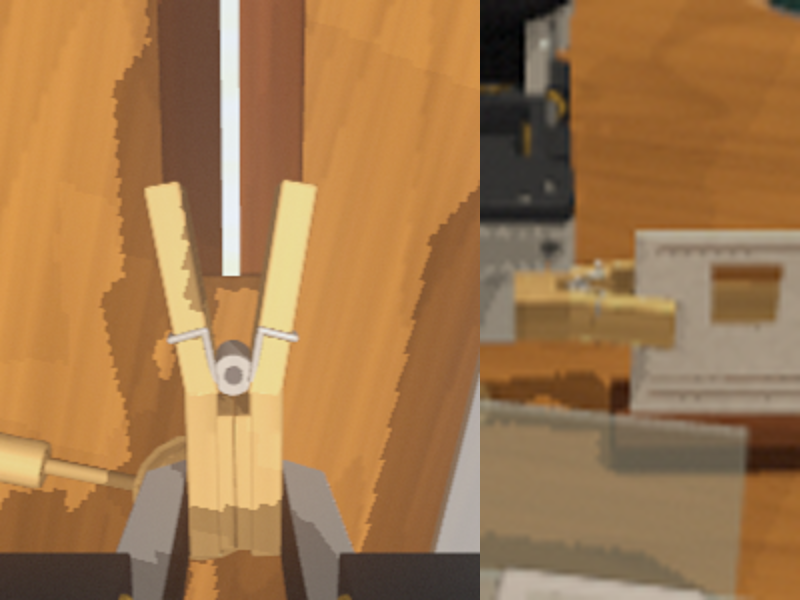

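The jaws straddle the card: inner tips are at columns 182 and 283, with the card at 231. The edge is about 27 mm inside the jaws and the pivot is outside. The arm is still, so I'll hand it in.

```bash
python3 -c "
from bench import ticket; print(ticket.close_job())"
```

```text
the job is handed in; nothing more can be done
None
```

The job is handed in at about 14 s of the 54 s, with no verdict returned: the tin stands released within about 2 mm of my estimate of the gap's centre, and the peg is held wide open around the card's right edge, about 27 mm in and touching neither face in the last pictures.

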